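# Make up the taper sleeve and lathe centre and seat them in the taper socket

### The job

Stand the steel reducing sleeve that lies on its side upright on its small end on the bench top and let go of it, then lift the lathe centre out of its wooden rest and nest it, point up, fully home in the standing sleeve. Then take the sleeve by its collar and carry the two together into the fixed taper socket, lowering them gently until the collar sits flush on the socket's rim with the centre still home in the sleeve. Do not push the tools lying about from their places.

Things in the scene. Friction and masses are not known exactly. Their poses are not given: they have to be found in the camera images.
- sleeve: Loose steel reducing sleeve, 0.2-0.4 kg, 80 mm long, open at both ends. Origin: centre of its small end; z along its axis to the big end. Outer cone 32 mm diameter at z=0 to 46 mm at z=58 mm; then an eight-sided collar to z=80 mm. Tapered bore, 40 mm diameter at the big end, 20 mm at the small. Starts lying on its side, small end away from the robot, axis 12 degrees off level, collar end higher
- sleeve_mouth (a point): centre of the sleeve's big end, on its axis at z = 80 mm, in the plane of the collar's flat top face. Stood on its small end on the bench, the sleeve stays up by itself with this point 80 mm up
- sleeve_shoulder (a point): on the sleeve's axis at z = 58 mm, in the plane of the collar's lower face, which rests on the socket's rim when home. The collar, z = 58 to 80 mm, is 56 mm across its flats (60 across corners), one flat facing the sleeve's +x and one every 45 degrees round
- centre: Loose steel lathe centre, 0.1-0.25 kg, 89 mm long, starts upright in the rest, flange on its rim. Origin: middle of the shank's small lower end; z up its axis to the point. Shank: cone 22 mm diameter at z=0 to 37 mm at z=60 mm; flange 49 mm diameter, z=60 to 65 mm; round head 24 mm diameter, z=65 to 83 mm; blunt cone to z=89 mm
- centre_seat (a point): on the centre's axis at z = 60 mm, in the plane of the flange's lower face; meets sleeve_mouth when fully home, the flange then lying on the collar's top face with 1.3 mm of play round the shank
- centre_grip (a point): on the centre's axis at z = 78 mm, within the round head: a place to grip
- rest: Fixed square wooden block that holds the centre, 70 by 70 mm and 62 mm high, with a 42 mm square hole straight through. Origin: centre of its underside on the bench, z up; its sides face x and y
- socket: Fixed dark steel taper socket: round bolted flange 84 mm across, 8 mm thick, carrying a conical cup that widens upward to a rim of 58 mm outside diameter, 73 mm above the bench. Tapered bore 49 mm diameter at the rim to 33 mm, 65 mm deep; 1.3 mm of play round the sleeve's cone when its collar rests on the rim. Origin: centre of the underside, z up
- socket_mouth (a point): centre of the socket's rim, 73 mm above the bench; meets sleeve_shoulder when the sleeve is fully home
- bolt_a: bystander: hex bolt with nut, 57x83x18 mm; origin at the centre of its underside; leave it where it is
- offcut_0: bystander: dark wood offcut, 40x53x30 mm; origin at the centre of its underside; leave it where it is
- adjustable_wrench: bystander: adjustable wrench lying flat, fast to the bench, 172x110x11 mm; origin at the centre of its underside; leave it where it is
- pliers: bystander: pliers with red handles, fast to the bench, 118x177x12 mm; origin at the centre of its underside; leave it where it is
- tape_measure: bystander: yellow tape measure, 77x83x35 mm; origin at the centre of its underside; leave it where it is
- torpedo_level: bystander: red torpedo level standing on its edge, 225x28x38 mm; origin at the centre of its underside; leave it where it is
- offcut_1: bystander: pale wood offcut, 58x61x19 mm; origin at the centre of its underside; leave it where it is
Things that resemble listed ones, but are neither listed nor needed, are in the scene too. Of the things that look like the socket, take the one that is farthest to the robot's right at the start.

How it is judged:
On the way, in this order (a step that is already met when the one before it is completed fails the run):
1. the sleeve stands upright on its small end on the bench top, let go (angle between sleeve's own z axis and vertical below 0.08 rad and height (world z) of sleeve between -0.004 and 0.006 m and contact force between the fingers and sleeve below 0.1 N), for 0.2 s.
2. the centre is fully home in the sleeve, which still stands on the bench, and the centre is let go (angle between sleeve's own z axis and vertical below 0.08 rad and height (world z) of sleeve between -0.004 and 0.006 m and distance between centre_seat and sleeve_mouth below 0.004 m and angle between the z axis of centre and the z axis of sleeve, either way round below 0.06 rad and contact force between the fingers and centre below 0.1 N), for 0.2 s.
3. sleeve and nested centre are lifted together off the bench (distance between centre_seat and sleeve_mouth below 0.004 m and angle between the z axis of centre and the z axis of sleeve, either way round below 0.06 rad and height (world z) of sleeve above 0.05 m), for 0.1 s.
At the end, for the whole second after the job is handed in: The sleeve sits upright in the socket with its shoulder within 4 mm of the socket's mouth centre and its axis within 0.06 rad of vertical; the centre is nested in it with its seat within 4 mm of the sleeve's mouth centre and its axis within 0.06 rad of the sleeve's; both at rest (distance between centre_seat and sleeve_mouth below 0.004 m and angle between the z axis of centre and the z axis of sleeve, either way round below 0.06 rad and distance between sleeve_shoulder and socket_mouth below 0.004 m and angle between sleeve's own z axis and vertical below 0.06 rad and angle between centre's own z axis and vertical below 0.09 rad and linear speed of each of sleeve, centre below 0.02 m/s); the robot touches nothing.
It fails at once if the sleeve is slammed into the socket (over 60 N) (contact force between sleeve and socket above 60 N).
It fails at once if the centre is slammed into the sleeve (over 60 N) (contact force between centre and sleeve above 60 N).
It fails at once if a bystander is pushed more than 40 mm from its place (distance of any of bolt_a, offcut_0, tape_measure, torpedo_level, offcut_1 from where it was at the start of the episode above 0.04 m).
It also fails if it takes over 72 s, if anything falls off the work surface, if the arm or the gripper's body presses on something with over 40 N, if the wrist force passes 120 N, or if a joint passes its speed limit or range.

### The arm

A 6-joint arm with a two-finger parallel gripper is mounted at the origin on a cart in front of the work surface, level with it; the furniture and walls round the work are solid. World frame = base frame: x ahead of the robot, y to its left, z up, the work surface at z = 0. Lengths are in m, angles in rad, forces in N, time in s.
With the tool pointing down it reaches from about 0.275 to 0.85 m from the base axis. Payload 19 kg.
Tool frame: the origin (TCP) lies on the centre line of the jaws, within the pads' length; the fingertips stand 8 mm ahead of it and the grasp point (between the pads) lies 11 mm behind it; z points along the fingers, y is the line along which they close (so a half turn about z gives the same grasp; the last joint's range is limited). The gripper opens to 85 mm and grips with 20 to 120 N. Pads are 22 mm wide; open, the fingers measure 114 mm over their backs; the gripper's body (76 mm by 85 mm) begins 54 mm behind the grasp point. The pads swing forward as they close: fully open they stand 13 mm farther back than shut.
Start: joints at [-1.413, 0.15, 1.437, -0, 1.554, -0.134], TCP at [0.165, -0.551, 0.239] pointing down, gripper open.
Joint ranges: [-2.8, 2.8], [-0.68, 2.1], [0.12, 2.68], [-1.39, 4.53], [0.16, 2.79], [-2.81, 2.81]. Speed limits (rad/s): [1.89, 1.89, 2.22, 3.01, 3.01, 3.01].

### API

Orientations are given as a rotation vector (axis times angle).
In Python, from rig import bot gives the robot as it stands.
- The arm moves only by the tool arm_command, never from a script. Its argument "commands" is a list of rows, each an object of numbers: "dx", "dy", "dz": the shift along the world's x, y, z in fractions of the full range, 1 being 1000 mm; "wx", "wy", "wz": the turn, a rotation vector about the world's x, y, z in fractions of the full range, 1 being 120 degrees; "claw": the finger opening in m, from 0 to 0.0854. A call has 1 to 10 rows; each row is the pose to reach, as a shift and turn from the pose commanded when the call began; what a row does not reach only later rows make up. A row lasts 1/8 s, in which the tool goes at most 62.5 mm and 10.7 degrees, less where a joint would pass 70% of its speed; a pose out of reach is approached as far as the arm can. Shift and turn numbers lie between -1 and 1, and a call with a number outside is refused. A call with a gripper value outside its range is refused whole. The fingers move at their own pace and stop on an object; the grip force is fixed at half the most. Time passes only in rows, so rows that repeat a pose let the fingers close. It gives the time, the measured TCP pose, the force, the opening and the grip force at its end, in the units of the state.
- bot.get_obs(): the state, without advancing time (a new reading comes with each control period).
- bot.capture(name): name is "scene" or "top"; returns (picture, depth): 400x640x3 uint8, red, green, blue; 400x640 float32, m along the optical axis (not along the pixel's ray), 0 where there is no reading.
- bot.calibration(name): a dict with "fov_y" (degrees; the focal length in pixels is half the picture's height over the tangent of half this angle, whatever the lens; pixels are square), "cx", "cy" (the principal point, pixels), "xyz" and "rotation" of the camera in the world. Camera axes: x right, y down, z forward; pixel columns grow to the right and rows downward; lengths in m; the calibration is good to about 2 mm. A picture is of the moment at which its call begins. calibration takes no time and is no camera call.
- bot.finish_job(): hands the job in; it is judged then, once.
The state is a dict: "t": time; "qpos": joint angles; "qd": joint speeds; "effort": joint torques, N m; "position": TCP position; "ee_rot": TCP orientation; "ft_force": force on the tool from outside, world axes, zero at the start; "torque": the same for the moment, N m; "grip_width": finger opening in m; "grasp_force": force on a finger pad.
Only numpy, scipy, OpenCV 4.12 (cv2) and the standard library are available. Lean on these libraries where they do the work, as an engineer would, in place of code of your own. Each camera call takes 0.05 s, during which the arm holds its last target. There are 200 camera calls.

## Working session

There is one attempt and no reset: what is moved stays moved. The work goes in short steps, Python scripts to look and compute and a tool call to move; the robot and the scene stay as the last step left them, time stands still between calls to the robot, and variables do not carry over. Pictures are saved under pics/ and viewed, at most 10 in all, crops included, and the job is handed in when it is done.

Besides the shell and the picture viewer there is one more tool, called after "Request:" in YAML: its name, and indented under it one key for each argument. arm_command: Moves the arm, as the interface text tells. Its arguments: {"type":"object","properties":{"commands":{"type":"array"}},"required":["commands"]}

```bash
mkdir -p pics; ls
cat > h.py <<'E'
import numpy as np, cv2
from rig import bot
from scipy.spatial.transform import Rotation as R
def cam(n):
    c=bot.calibration(n); f=200/np.tan(np.radians(c["fov_y"])/2)
    r=np.array(c["rotation"],float); 
    M=r if r.shape==(3,3) else R.from_rotvec(r).as_matrix()
    return f,c["cx"],c["cy"],np.array(c["xyz"]),M,c
def cloud(n,d):
    f,cx,cy,o,M,_=cam(n); v,u=np.mgrid[0:400,0:640]
    p=np.stack([(u-cx)/f*d,(v-cy)/f*d,d],-1)
    return p@M.T+o
def ray(n,u,v,z):
    f,cx,cy,o,M,_=cam(n); d=M@np.array([(u-cx)/f,(v-cy)/f,1]); return o+d*(z-o[2])/d[2]
E
python3 - <<'E'
from h import *
for n in("scene","top"):
    im,d=bot.capture(n); np.savez(f"{n}0.npz",im=im,d=d); cv2.imwrite(f"pics/{n}0.png",im[:,:,::-1]); print(n,bot.calibration(n))
E
```

```text
pics
scene {'fov_y': 49.04941696166397, 'cx': 318.31285104730193, 'cy': 197.09372578420442, 'xyz': array([0.12135801, 0.77254424, 0.65158429]), 'rotation': array([-0.68235948,  2.48994266, -1.29657486])}
top {'fov_y': 51.54653960577191, 'cx': 323.24944697319825, 'cy': 199.6777374873245, 'xyz': array([0.34968373, 0.07943169, 0.95973536]), 'rotation': array([-2.13099966,  2.10326177, -0.21374574])}
```

View pics/scene0.png

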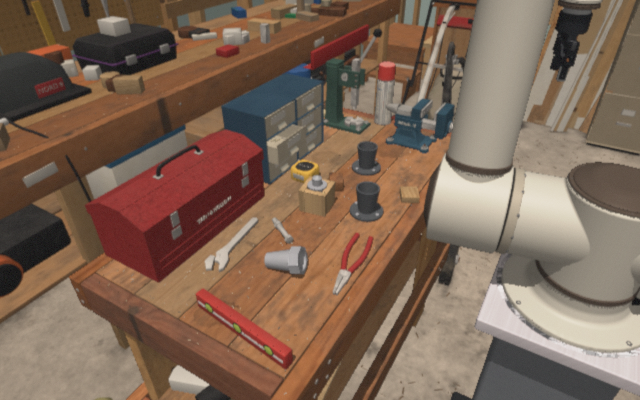

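View pics/top0.png

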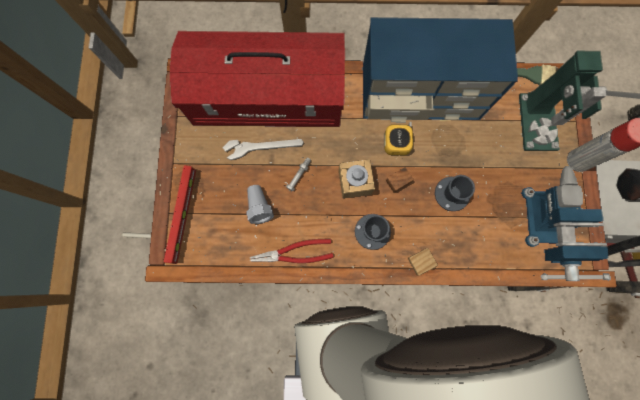

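The top view (up = +x, left = +y) shows the sleeve at (260,205), with its collar towards the robot, and the rest with the centre at (357,179). Two things look like the socket, at (374,232) and (455,192). The one at (455,192) is farther right (−y), so it fits the description; in the scene view it is at (366,158). I'll confirm it in a crop while measuring.

Run:
```python
from h import *
Z={n:np.load(f"{n}0.npz") for n in("scene","top")}
P={n:cloud(n,Z[n]["d"]) for n in Z}
def circ(p):
    A=np.c_[2*p,np.ones(len(p))]; s=np.linalg.lstsq(A,(p**2).sum(1),rcond=None)[0]; return s[:2],np.sqrt(s[2]+s[:2]@s[:2])
p=P["top"]
def box(n,u0,u1,v0,v1): return P[n][v0:v1,u0:u1].reshape(-1,3)
b=box("top",200,300,225,245); print("bench z top",np.median(b[:,2]), "scene",np.median(box("scene",170,200,270,285)[:,2]))
for nm,bx in (("sockR",(430,480,170,215)),("sockN",(350,395,210,252)),("rest",(335,380,155,200)),("sleeve",(240,278,178,228))):
    q=box("top",*bx); 
    if nm[0:2]=="so":
        r=q[(q[:,2]>.066)&(q[:,2]<.08)]; c,rr=circ(r[:,:2]); 
        m=r[:,:2]; (mc,mr)=cv2.minEnclosingCircle(m.astype(np.float32)); print(nm,len(r),np.median(r[:,2]),c,rr,"enc",mc,mr)
        fl=q[(q[:,2]>.004)&(q[:,2]<.013)]; print(" flange enc",cv2.minEnclosingCircle(fl[:,:2].astype(np.float32)))
    if nm=="rest":
        for lo,hi in((.053,.064),(.064,.071),(.075,.1)):
            r=q[(q[:,2]>lo)&(q[:,2]<hi)]; print(nm,lo,len(r),r.mean(0),r.min(0),r.max(0),cv2.minAreaRect(r[:,:2].astype(np.float32)))
    if nm=="sleeve":
        r=q[q[:,2]>.012]; print(nm,len(r),r.min(0),r.max(0),cv2.minAreaRect(r[:,:2].astype(np.float32)))
for n,bx in(("scene",(255,315,238,282)),("top",(240,278,178,228))):
    r=box(n,*bx); r=r[(r[:,2]>.008)&(r[:,2]<.09)]; print(n,len(r),r.min(0),r.max(0))
    print(cv2.minAreaRect(r[:,:2].astype(np.float32)))
a=Z["top"]["im"][140:260,230:490]; b=Z["scene"]["im"][130:290,250:430]
a=cv2.resize(a,None,fx=3,fy=3)[:,:,::-1]; cv2.imwrite("pics/crop.png",a)
o=bot.get_obs(); print({k:o[k] for k in("t","position","ee_rot","grip_width")})
```

```text
bench z top 6.734987278089744e-05 scene -0.0018262679359640765
sockR 185 0.07170313055004485 [ 0.56200491 -0.22473008] 0.026302787310433954 enc (0.5624294877052307, -0.22514472901821136) 0.029084688052535057
 flange enc ((0.5661659836769104, -0.22703807055950165), 0.06490518152713776)
sockN 183 0.07236187819957252 [ 0.46971058 -0.03579135] 0.02618197302534238 enc (0.4701642394065857, -0.03588498756289482) 0.028779001906514168
 flange enc ((0.4645528495311737, -0.030470561236143112), 0.048395708203315735)
rest 0.053 554 [0.58540198 0.00507101 0.0611717 ] [ 0.54853051 -0.03435446  0.05323196] [0.62723313 0.04452733 0.06399791] ((0.5875670313835144, 0.004714243113994598), (0.07069303095340729, 0.07044848799705505), 8.647062301635742)
rest 0.064 294 [0.58579991 0.0055152  0.06641307] [ 0.55319337 -0.03091779  0.06400413] [0.62554502 0.04257471 0.07060025] ((0.5884796977043152, 0.005394484847784042), (0.06790459156036377, 0.06870272010564804), 6.928822040557861)
rest 0.075 99 [0.5861285  0.00537094 0.08648251] [ 0.57560952 -0.00532795  0.07521289] [0.59925287 0.01679173 0.09373705] ((0.5870754718780518, 0.004994074814021587), (0.022363992407917976, 0.02289932407438755), 76.48554229736328)
sleeve 709 [0.34968373 0.07943169 0.0120461 ] [0.57159427 0.25358593 0.95973536] ((0.44728145003318787, 0.18249252438545227), (0.27680855989456177, 0.06296345591545105), 33.744972229003906)
scene 908 [0.483573   0.15083031 0.00802021] [0.57780691 0.25864717 0.05874007]
((0.5305948853492737, 0.20191393792629242), (0.08757803589105606, 0.10785024613142014), 5.1562347412109375)
top 738 [0.48296344 0.19268221 0.0089353 ] [0.57159427 0.25358593 0.06144333]
((0.5287485718727112, 0.23046018183231354), (0.08627311140298843, 0.055630821734666824), 17.534454345703125)
{'t': 0.1, 'position': array([ 0.16537841, -0.55050014,  0.23874567]), 'ee_rot': array([-3.10716123e+00, -4.56587642e-01, -7.67806505e-05]), 'grip_width': 0.08572383467665669}
```

View pics/crop.png

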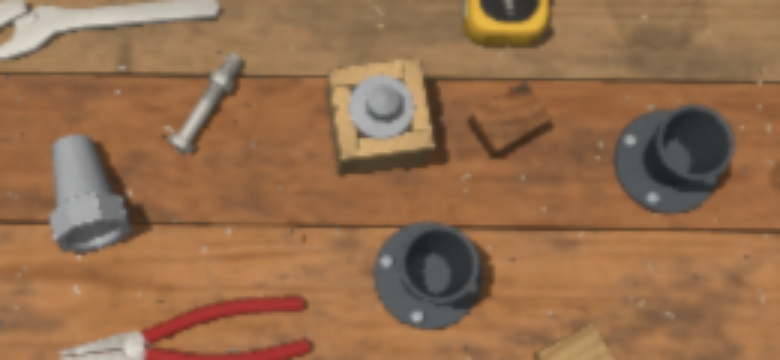

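The enlarged crop confirms the pick. The socket meant is the cup at crop (692,142), the right-hand one of the two. The sleeve's collar is at (90,220), and the centre is in the rest at (383,100). Next I'll refine the sleeve axis with a simple cone fit.

```bash
cat >> h.py <<'E'
from scipy.optimize import least_squares
E
python3 - <<'E'
from h import *
pts=[]
for n,bx in(("top",(240,278,178,228)),("scene",(255,315,238,282))):
    d=np.load(f"{n}0.npz")["d"]; q=cloud(n,d)[bx[2]:bx[3],bx[0]:bx[1]].reshape(-1,3)
    pts=q[(q[:,2]>.012)&(q[:,2]<.08)&(q[:,1]>.18)]
    def res(p,full=False):
        a=np.array([-np.cos(p[2])*np.cos(.205),-np.sin(p[2])*np.cos(.205),np.sin(.205)])
        v=pts-[p[0],p[1],.0157]; z=v@a; r=np.linalg.norm(v-z[:,None]*a,axis=1)
        e=np.where((z>3e-3)&(z<.055),r-(.016+z*7/58),np.where((z>.06)&(z<.078),r-.0285,0))
        return e
    s=least_squares(res,[.565,.24,.3],loss="soft_l1",f_scale=.001,x_scale=.01)
    p=s.x; m=np.array([p[0]-.080*np.cos(.205)*np.cos(p[2]),p[1]-.080*np.cos(.205)*np.sin(p[2])])
    print(n,"small",p[:2],"yaw",np.degrees(p[2]),"mouth",m,np.abs(s.fun).mean(),len(pts))
E
```

```text
top small [0.56788517 0.24342046] yaw 18.052076698723006 mouth [0.49341581 0.21914905] 0.0015951135128773888 702
scene small [0.56301471 0.24059724] yaw 14.546871508679473 mouth [0.48720073 0.22092423] 0.002032899015034859 828
```

Request:
arm_command:
  commands:
    - {"dx": 0.03,"dy": 0.06,"dz": 0,"claw": 0.085}
    - {"dx": 0.06,"dy": 0.12,"dz": 0,"claw": 0.085}
    - {"dx": 0.1,"dy": 0.18,"dz": 0,"claw": 0.085}
    - {"dx": 0.15,"dy": 0.23,"dz": 0,"claw": 0.085}
    - {"dx": 0.19,"dy": 0.29,"dz": 0,"claw": 0.085}
    - {"dx": 0.22,"dy": 0.35,"dz": 0,"claw": 0.085}
    - {"dx": 0.24,"dy": 0.42,"dz": 0,"claw": 0.085}
    - {"dx": 0.25,"dy": 0.48,"dz": 0,"claw": 0.085}
    - {"dx": 0.26,"dy": 0.54,"dz": 0,"claw": 0.085}
    - {"dx": 0.265,"dy": 0.6,"dz": 0,"claw": 0.085}

```text
$.commands[0]: bad value
```

Request:
arm_command:
  commands:
    - {"dx": 0.03,"dy": 0.06,"dz": 0,"wx": 0,"wy": 0,"wz": 0,"claw": 0.085}
    - {"dx": 0.1,"dy": 0.18,"dz": 0,"wx": 0,"wy": 0,"wz": 0,"claw": 0.085}
    - {"dx": 0.1,"dy": 0.18,"dz": 0,"wx": 0,"wy": 0,"wz": 0,"claw": 0.085}
    - {"dx": 0.19,"dy": 0.29,"dz": 0,"wx": 0,"wy": 0,"wz": 0,"claw": 0.085}
    - {"dx": 0.19,"dy": 0.29,"dz": 0,"wx": 0,"wy": 0,"wz": 0,"claw": 0.085}
    - {"dx": 0.24,"dy": 0.42,"dz": 0,"wx": 0,"wy": 0,"wz": 0,"claw": 0.085}
    - {"dx": 0.24,"dy": 0.42,"dz": 0,"wx": 0,"wy": 0,"wz": 0,"claw": 0.085}
    - {"dx": 0.25,"dy": 0.54,"dz": 0,"wx": 0,"wy": 0,"wz": 0,"claw": 0.085}
    - {"dx": 0.25,"dy": 0.54,"dz": 0,"wx": 0,"wy": 0,"wz": 0,"claw": 0.085}
    - {"dx": 0.265,"dy": 0.6,"dz": 0,"wx": 0,"wy": 0,"wz": 0,"claw": 0.085}

```text
t: 1.35
position: [0.4213, 0.0113, 0.2393]
ee_rot: [3.108, 0.456, 0.001]
ft_force: [1.3, -1.1, 0.5]
grip_width: 0.0853
grasp_force: 0.0
```

Units first: turns go in shares of 120 degrees. So -0.836 rad / 2.0944 = -0.3992.

Request:
arm_command:
  commands:
    - {"dx": 0.01,"dy": 0.16,"dz": -0.04,"wx": 0.1194,"wy": -0.3992,"wz": 0,"claw": 0.085}
    - {"dx": 0.01,"dy": 0.16,"dz": -0.04,"wx": 0.1194,"wy": -0.3992,"wz": 0,"claw": 0.085}
    - {"dx": 0.01,"dy": 0.16,"dz": -0.04,"wx": 0.1194,"wy": -0.3992,"wz": 0,"claw": 0.085}
    - {"dx": 0.01,"dy": 0.16,"dz": -0.04,"wx": 0.1194,"wy": -0.3992,"wz": 0,"claw": 0.085}
    - {"dx": 0.01,"dy": 0.16,"dz": -0.04,"wx": 0.1194,"wy": -0.3992,"wz": 0,"claw": 0.085}
    - {"dx": 0.01,"dy": 0.16,"dz": -0.04,"wx": 0.1194,"wy": -0.3992,"wz": 0,"claw": 0.085}
    - {"dx": 0.01,"dy": 0.16,"dz": -0.04,"wx": 0.1194,"wy": -0.3992,"wz": 0,"claw": 0.085}
    - {"dx": 0.01,"dy": 0.16,"dz": -0.04,"wx": 0.1194,"wy": -0.3992,"wz": 0,"claw": 0.085}

```text
t: 2.35
position: [0.4321, 0.1692, 0.1999]
ee_rot: [-2.714, -0.399, -1.263]
ft_force: [0.7, -0.5, -0.5]
grip_width: 0.0848
grasp_force: 0.0
```

Run:
```python
from h import *
o=bot.get_obs(); M=R.from_rotvec(o["ee_rot"]).as_matrix(); print(o["position"],M[:,2],M[:,1],o["qpos"])
```

```text
[0.43210994 0.16924155 0.19988648] [ 0.73307281  0.21928941 -0.64382948] [ 2.87314736e-01 -9.57835807e-01  8.99884441e-04] [ 0.1135096  -0.59810171  2.33661155  0.25894173  0.55462368  1.23337317]
```

Request:
arm_command:
  commands:
    - {"dx": 0.02,"dy": 0.025,"dz": -0.05,"wx": 0,"wy": 0,"wz": 0,"claw": 0.085}
    - {"dx": 0.03,"dy": 0.04,"dz": -0.1,"wx": 0,"wy": 0,"wz": 0,"claw": 0.085}
    - {"dx": 0.037,"dy": 0.044,"dz": -0.142,"wx": 0,"wy": 0,"wz": 0,"claw": 0.085}
    - {"dx": 0.037,"dy": 0.044,"dz": -0.142,"wx": 0,"wy": 0,"wz": 0,"claw": 0.085}
    - {"dx": 0.037,"dy": 0.044,"dz": -0.142,"wx": 0,"wy": 0,"wz": 0,"claw": 0.085}

```text
t: 2.98
position: [0.4682, 0.1961, 0.0728]
ee_rot: [-2.702, -0.417, -1.222]
ft_force: [0.2, 0.3, 0.7]
grip_width: 0.0848
grasp_force: 0.0
```

Run:
```python
from h import *
o=bot.get_obs(); print(o["position"],o["qpos"])
im,d=bot.capture("scene"); np.savez("s1.npz",im=im,d=d)
im2,d2=bot.capture("top"); np.savez("t1.npz",im=im2,d=d2)
a=cv2.resize(im[190:320,200:360],None,fx=3,fy=3); b=cv2.resize(im2[150:280,200:300],None,fx=3,fy=3)
cv2.imwrite("pics/c1.png",np.hstack([a,b])[:,:,::-1])
```

```text
[0.46818384 0.19612046 0.07278317] [ 0.16755411 -0.22258972  2.41111605  0.85704031  0.16263846  0.63734459]
```

View pics/c1.png

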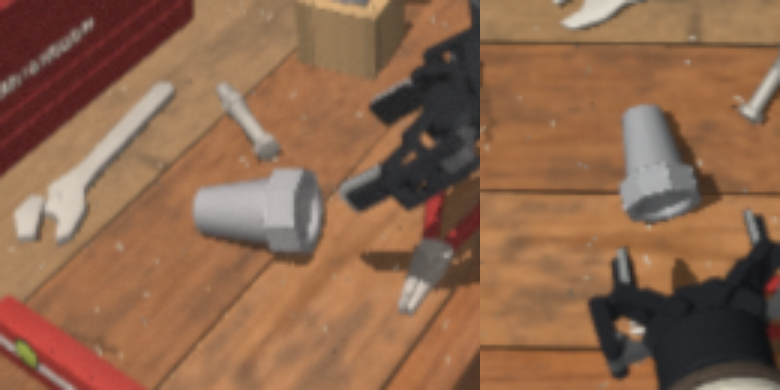

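The sleeve is untouched at (255,210) in the left half, and the fingers straddle its heading. Joint 5 has reached its lower limit, so I need a steeper tool: 55° below level.

```bash
cat >> h.py <<'E'
def goto(pos,tool_z,tool_y):
    o=bot.get_obs(); M=R.from_rotvec(o["ee_rot"]).as_matrix()
    z=np.array(tool_z,float); z/=np.linalg.norm(z); y=np.array(tool_y,float); y-=z*(y@z); y/=np.linalg.norm(y)
    D=np.c_[np.cross(y,z),y,z]
    print("t",round(o["t"],2),"d",np.round(np.array(pos)-o["position"],4),"w",np.round(R.from_matrix(D@M.T).as_rotvec(),4),"q",np.round(o["qpos"],3))
E
python3 - <<'E'
from h import *
goto([.472,.2137,.0726],[.549,.165,-.819],[.287,-.958,0])
E
```

```text
t 3.08 d [ 0.004  0.018 -0.   ] w [-0.0894  0.225  -0.0195] q [ 0.167 -0.223  2.412  0.854  0.162  0.641]
```

Converted, 0.225 rad / 2.0944 = 0.1074.

Request:
arm_command:
  commands:
    - {"dx": 0.002,"dy": 0.009,"dz": 0.02,"wx": -0.0215,"wy": 0.0535,"wz": -0.0048,"claw": 0.085}
    - {"dx": 0.004,"dy": 0.018,"dz": 0.02,"wx": -0.043,"wy": 0.1074,"wz": -0.0095,"claw": 0.085}
    - {"dx": 0.004,"dy": 0.018,"dz": 0.01,"wx": -0.043,"wy": 0.1074,"wz": -0.0095,"claw": 0.085}
    - {"dx": 0.004,"dy": 0.018,"dz": 0,"wx": -0.043,"wy": 0.1074,"wz": -0.0095,"claw": 0.085}
    - {"dx": 0.004,"dy": 0.018,"dz": 0,"wx": -0.043,"wy": 0.1074,"wz": -0.0095,"claw": 0.085}

```text
t: 3.7
position: [0.4719, 0.2139, 0.0733]
ee_rot: [-2.886, -0.424, -0.912]
ft_force: [0.0, -0.0, -0.4]
grip_width: 0.0849
grasp_force: 0.0
```

Run:
```python
from h import *
goto([.5048,.2236,.0234],[.549,.165,-.819],[.287,-.958,0])
```

```text
t 3.7 d [ 0.0329  0.0097 -0.0499] w [0.0023 0.0018 0.0006] q [ 0.271 -0.153  2.225  0.021  0.458  1.534]
```

Request:
arm_command:
  commands:
    - {"dx": 0.016,"dy": 0.005,"dz": -0.025,"wx": 0,"wy": 0,"wz": 0,"claw": 0.085}
    - {"dx": 0.033,"dy": 0.01,"dz": -0.05,"wx": 0,"wy": 0,"wz": 0,"claw": 0.085}
    - {"dx": 0.033,"dy": 0.01,"dz": -0.05,"wx": 0,"wy": 0,"wz": 0,"claw": 0.085}
    - {"dx": 0.033,"dy": 0.01,"dz": -0.05,"wx": 0,"wy": 0,"wz": 0,"claw": 0.065}
    - {"dx": 0.033,"dy": 0.01,"dz": -0.05,"wx": 0,"wy": 0,"wz": 0,"claw": 0.04}
    - {"dx": 0.033,"dy": 0.01,"dz": -0.05,"wx": 0,"wy": 0,"wz": 0,"claw": 0.04}
    - {"dx": 0.033,"dy": 0.01,"dz": -0.05,"wx": 0,"wy": 0,"wz": 0,"claw": 0.04}

```text
t: 4.58
position: [0.5047, 0.2239, 0.0247]
ee_rot: [-2.884, -0.424, -0.915]
ft_force: [-6.4, -2.2, 8.0]
grip_width: 0.0547
grasp_force: 62.2
```

Converted, 0.978 rad / 2.0944 = 0.467.

Request:
arm_command:
  commands:
    - {"dx": 0,"dy": 0,"dz": 0.03,"wx": 0,"wy": 0,"wz": 0,"claw": 0.04}
    - {"dx": 0,"dy": 0,"dz": 0.06,"wx": 0,"wy": 0,"wz": 0,"claw": 0.04}
    - {"dx": 0,"dy": 0,"dz": 0.09,"wx": -0.0239,"wy": 0.0778,"wz": 0,"claw": 0.04}
    - {"dx": 0,"dy": 0,"dz": 0.1,"wx": -0.0468,"wy": 0.1557,"wz": 0,"claw": 0.04}
    - {"dx": 0,"dy": 0,"dz": 0.1,"wx": -0.0702,"wy": 0.234,"wz": 0,"claw": 0.04}
    - {"dx": 0,"dy": 0,"dz": 0.1,"wx": -0.0936,"wy": 0.3113,"wz": 0,"claw": 0.04}
    - {"dx": 0,"dy": 0,"dz": 0.1,"wx": -0.117,"wy": 0.3891,"wz": 0,"claw": 0.04}
    - {"dx": 0,"dy": 0,"dz": 0.1,"wx": -0.1399,"wy": 0.467,"wz": 0,"claw": 0.04}
    - {"dx": 0,"dy": 0,"dz": 0.1,"wx": -0.1633,"wy": 0.5448,"wz": 0,"claw": 0.04}
    - {"dx": 0,"dy": 0,"dz": 0.1,"wx": -0.1867,"wy": 0.6226,"wz": 0,"claw": 0.04}

```text
t: 5.82
position: [0.5047, 0.2238, 0.1245]
ee_rot: [2.796, 0.411, -1.104]
ft_force: [-0.2, -0.0, -3.0]
grip_width: 0.0546
grasp_force: 64.6
```

Request:
arm_command:
  commands:
    - {"dx": 0,"dy": 0,"dz": -0.01,"wx": 0,"wy": 0,"wz": 0,"claw": 0.04}
    - {"dx": 0,"dy": 0,"dz": -0.02,"wx": 0,"wy": 0,"wz": 0,"claw": 0.04}
    - {"dx": 0,"dy": 0,"dz": -0.02,"wx": 0,"wy": 0,"wz": 0,"claw": 0.04}

```text
t: 6.2
position: [0.5041, 0.2238, 0.1038]
ee_rot: [2.8, 0.412, -1.096]
ft_force: [-0.3, 1.0, -2.8]
grip_width: 0.0547
grasp_force: 64.6
```

Run:
```python
from h import *
o=bot.get_obs(); M=R.from_rotvec(o["ee_rot"]).as_matrix(); print(o["position"],M[:,2],M[:,1],o["ft_force"],o["qpos"],o["grip_width"])
im,d=bot.capture("scene"); np.savez("s2.npz",im=im,d=d)
im2,d2=bot.capture("top"); np.savez("t2.npz",im=im2,d=d2)
a=cv2.resize(im[150:320,200:360],None,fx=3,fy=3); b=cv2.resize(im2[110:280,200:300],None,fx=3,fy=3)
cv2.imwrite("pics/c2.png",np.hstack([a,b])[:,:,::-1])
```

```text
[0.5040528  0.22377352 0.10384781] [-0.65001962 -0.1960072  -0.73420411] [ 2.88368311e-01 -9.57519511e-01  3.20969932e-04] [-0.27145853  1.03346585 -2.75889783] [ 0.2822488   0.67060862  1.16761749 -0.00812431  2.0496276   1.55972796] 0.05468931646953598
```

View pics/c2.png

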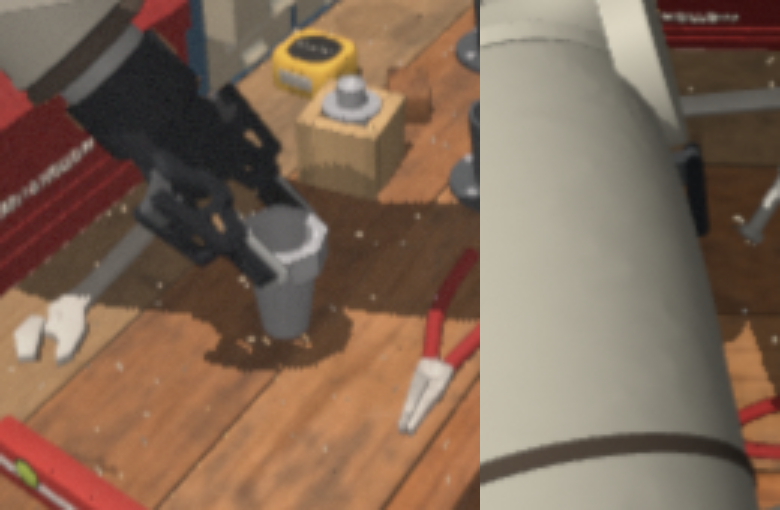

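The crop shows the sleeve held nearly upright, with its mouth at (290,230) and its small end at (285,335). The centre is still in its rest. I'll lower the sleeve.

Request:
arm_command:
  commands:
    - {"dx": 0,"dy": 0,"dz": -0.015,"wx": 0,"wy": 0,"wz": 0,"claw": 0.04}
    - {"dx": 0,"dy": 0,"dz": -0.028,"wx": 0,"wy": 0,"wz": 0,"claw": 0.04}
    - {"dx": 0,"dy": 0,"dz": -0.034,"wx": 0,"wy": 0,"wz": 0,"claw": 0.04}
    - {"dx": 0,"dy": 0,"dz": -0.036,"wx": 0,"wy": 0,"wz": 0,"claw": 0.04}
    - {"dx": 0,"dy": 0,"dz": -0.036,"wx": 0,"wy": 0,"wz": 0,"claw": 0.04}

```text
t: 6.92
position: [0.5043, 0.2238, 0.0678]
ee_rot: [2.798, 0.412, -1.101]
ft_force: [-3.0, -1.0, 6.1]
grip_width: 0.0549
grasp_force: 65.2
```

Request:
arm_command:
  commands:
    - {"dx": 0,"dy": 0,"dz": -0.001,"wx": 0,"wy": 0,"wz": 0,"claw": 0.04}
    - {"dx": 0,"dy": 0,"dz": -0.002,"wx": 0,"wy": 0,"wz": 0,"claw": 0.04}
    - {"dx": 0,"dy": 0,"dz": -0.003,"wx": 0,"wy": 0,"wz": 0,"claw": 0.04}

```text
t: 7.3
position: [0.5043, 0.2237, 0.0675]
ee_rot: [2.798, 0.412, -1.101]
ft_force: [-2.9, -2.2, 41.2]
grip_width: 0.0551
grasp_force: 68.2
```

Request:
arm_command:
  commands:
    - {"dx": 0,"dy": 0,"dz": 0.003,"wx": 0,"wy": 0,"wz": 0,"claw": 0.04}
    - {"dx": 0,"dy": 0,"dz": 0.003,"wx": 0,"wy": 0,"wz": 0,"claw": 0.06}
    - {"dx": 0,"dy": 0,"dz": 0.003,"wx": 0,"wy": 0,"wz": 0,"claw": 0.085}
    - {"dx": 0,"dy": 0,"dz": 0.003,"wx": 0,"wy": 0,"wz": 0,"claw": 0.085}
    - {"dx": 0,"dy": 0,"dz": 0.003,"wx": 0,"wy": 0,"wz": 0,"claw": 0.085}
    - {"dx": 0.02,"dy": 0.006,"dz": 0.025,"wx": 0,"wy": 0,"wz": 0,"claw": 0.085}
    - {"dx": 0.04,"dy": 0.012,"dz": 0.048,"wx": 0,"wy": 0,"wz": 0,"claw": 0.085}
    - {"dx": 0.06,"dy": 0.018,"dz": 0.07,"wx": 0,"wy": 0,"wz": 0,"claw": 0.085}
    - {"dx": 0.07,"dy": 0.02,"dz": 0.1,"wx": 0,"wy": 0,"wz": 0,"claw": 0.085}
    - {"dx": 0.07,"dy": 0.02,"dz": 0.14,"wx": 0,"wy": 0,"wz": 0,"claw": 0.085}

```text
t: 8.55
position: [0.5747, 0.2438, 0.2041]
ee_rot: [2.797, 0.411, -1.102]
ft_force: [0.3, -0.1, 0.3]
grip_width: 0.0854
grasp_force: 0.0
```

Run:
```python
from h import *
goto([.587,.005,.22],[0,0,-1],[.287,-.958,0])
```

```text
t 8.55 d [ 0.0123 -0.2388  0.0159] w [ 0.2162 -0.7191 -0.0009] q [ 0.282  0.775  0.789 -0.01   2.328  1.556]
```

Converted, -0.719 rad / 2.0944 = -0.3433.

Request:
arm_command:
  commands:
    - {"dx": 0,"dy": -0.05,"dz": 0.03,"wx": 0.0191,"wy": -0.0668,"wz": 0,"claw": 0.085}
    - {"dx": 0.012,"dy": -0.239,"dz": 0.03,"wx": 0.043,"wy": -0.1432,"wz": 0,"claw": 0.085}
    - {"dx": 0.012,"dy": -0.239,"dz": 0.03,"wx": 0.1031,"wy": -0.3433,"wz": 0,"claw": 0.06}
    - {"dx": 0.012,"dy": -0.239,"dz": 0.03,"wx": 0.1031,"wy": -0.3433,"wz": 0,"claw": 0.05}
    - {"dx": 0.012,"dy": -0.239,"dz": 0.03,"wx": 0.1031,"wy": -0.3433,"wz": 0,"claw": 0.05}
    - {"dx": 0.012,"dy": -0.239,"dz": 0.03,"wx": 0.1031,"wy": -0.3433,"wz": 0,"claw": 0.05}
    - {"dx": 0.012,"dy": -0.239,"dz": 0.03,"wx": 0.1031,"wy": -0.3433,"wz": 0,"claw": 0.05}

```text
t: 9.43
position: [0.5866, 0.0054, 0.2341]
ee_rot: [3.108, 0.458, -0.0]
ft_force: [0.1, 0.9, 0.7]
grip_width: 0.0501
grasp_force: 0.0
```

```bash
cat >> h.py <<'E'
def circ(p):
    A=np.c_[2*p,np.ones(len(p))]; s=np.linalg.lstsq(A,(p**2).sum(1),rcond=None)[0]; return s[:2],np.sqrt(s[2]+s[:2]@s[:2])
E
python3 - <<'E'
from h import *
goto([.587,.005,.15],[0,0,-1],[.287,-.958,0])
for n in("top","scene"):
    im,d=bot.capture(n); np.savez(n+"3.npz",im=im,d=d); p=cloud(n,d)
    q=p[(p[...,2]>.070)&(p[...,2]<.088)&(abs(p[...,0]-.51)<.045)&(abs(p[...,1]-.225)<.045)]
    if len(q)>10: print(n,len(q),np.median(q[:,2]),q[:,2].max(),circ(q[:,:2]),cv2.minEnclosingCircle(q[:,:2].astype(np.float32)))
    q=p[(p[...,2]>.004)&(p[...,2]<.03)&(abs(p[...,0]-.51)<.045)&(abs(p[...,1]-.225)<.045)]
    if len(q)>10: print(" base",len(q),q.min(0),q.max(0))
    q=p[(p[...,2]>.072)&(p[...,2]<.1)&(abs(p[...,0]-.587)<.02)&(abs(p[...,1]-.005)<.02)]
    if len(q)>10: print(" head",len(q),q[:,2].max(),cv2.minEnclosingCircle(q[:,:2].astype(np.float32)))
    if n=="scene": cv2.imwrite("pics/c3.png",cv2.resize(im[100:300,220:420],None,fx=3,fy=3)[:,:,::-1])
E
```

```text
t 9.43 d [ 0.0004 -0.0004 -0.0841] w [ 0.0003  0.     -0.0018] q [-0.122  0.176  1.418 -0.     1.547  1.156]
top 348 0.0795588912530325 0.0842960500803085 (array([0.50808045, 0.22396203]), np.float64(0.024418850832998346)) ((0.5090909004211426, 0.22421029210090637), 0.029991991817951202)
 base 58 [0.46941849 0.20377834 0.00400081] [0.52842607 0.23869316 0.02978519]
 head 103 0.09282133281696103 ((0.587363600730896, 0.004872407764196396), 0.011995840817689896)
scene 370 0.07738472669441593 0.08152655384625473 (array([0.50825391, 0.22799949]), np.float64(0.024746065921378266)) ((0.5091174840927124, 0.2263806164264679), 0.030753467231988907)
 base 130 [0.48999566 0.22012652 0.00405169] [0.52604863 0.2458696  0.02944805]
 head 74 0.0891402174378626 ((0.5868234038352966, 0.008527064695954323), 0.011649391613900661)
```

View pics/c3.png

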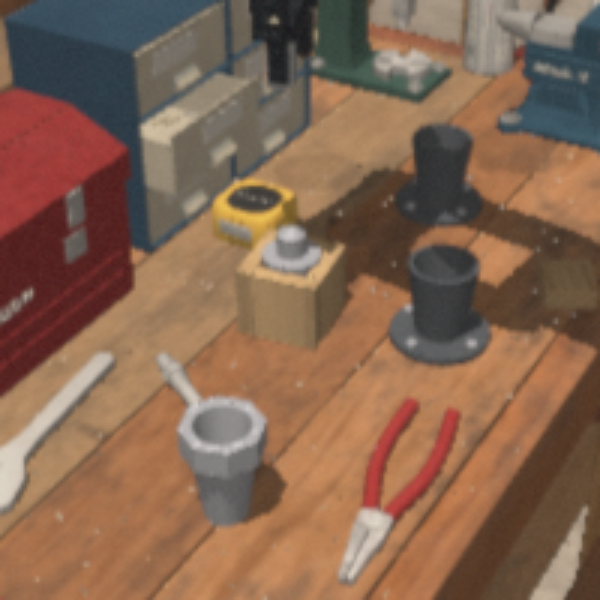

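The sleeve stands at crop (222,460), the centre is still in its rest at (292,250), and nothing else has moved. Next I'll grip the centre's head.

Request:
arm_command:
  commands:
    - {"dx": 0.0006,"dy": -0.0004,"dz": -0.05,"wx": 0,"wy": 0,"wz": 0,"claw": 0.05}
    - {"dx": 0.0006,"dy": -0.0004,"dz": -0.1,"wx": 0,"wy": 0,"wz": 0,"claw": 0.05}
    - {"dx": 0.0006,"dy": -0.0004,"dz": -0.14,"wx": 0,"wy": 0,"wz": 0,"claw": 0.05}
    - {"dx": 0.0006,"dy": -0.0004,"dz": -0.157,"wx": 0,"wy": 0,"wz": 0,"claw": 0.05}
    - {"dx": 0.0006,"dy": -0.0004,"dz": -0.157,"wx": 0,"wy": 0,"wz": 0,"claw": 0.05}
    - {"dx": 0.0006,"dy": -0.0004,"dz": -0.157,"wx": 0,"wy": 0,"wz": 0,"claw": 0.03}
    - {"dx": 0.0006,"dy": -0.0004,"dz": -0.157,"wx": 0,"wy": 0,"wz": 0,"claw": 0.01}
    - {"dx": 0.0006,"dy": -0.0004,"dz": -0.157,"wx": 0,"wy": 0,"wz": 0,"claw": 0.01}
    - {"dx": 0.0006,"dy": -0.0004,"dz": -0.157,"wx": 0,"wy": 0,"wz": 0,"claw": 0.01}

```text
t: 10.65
position: [0.588, 0.0044, 0.0793]
ee_rot: [3.107, 0.457, 0.007]
ft_force: [-0.8, 1.0, 5.8]
grip_width: 0.0216
grasp_force: 58.5
```

Request:
arm_command:
  commands:
    - {"dx": 0,"dy": 0,"dz": 0.01,"wx": 0,"wy": 0,"wz": 0,"claw": 0.01}
    - {"dx": 0,"dy": 0,"dz": 0.04,"wx": 0,"wy": 0,"wz": 0,"claw": 0.01}
    - {"dx": 0,"dy": 0,"dz": 0.08,"wx": 0,"wy": 0,"wz": 0,"claw": 0.01}
    - {"dx": 0,"dy": 0,"dz": 0.12,"wx": 0,"wy": 0,"wz": 0,"claw": 0.01}
    - {"dx": -0.02,"dy": 0.05,"dz": 0.12,"wx": 0,"wy": 0,"wz": 0,"claw": 0.01}
    - {"dx": -0.04,"dy": 0.11,"dz": 0.12,"wx": 0,"wy": 0,"wz": 0,"claw": 0.01}
    - {"dx": -0.06,"dy": 0.16,"dz": 0.12,"wx": 0,"wy": 0,"wz": 0,"claw": 0.01}
    - {"dx": -0.0783,"dy": 0.22,"dz": 0.12,"wx": 0,"wy": 0,"wz": 0,"claw": 0.01}
    - {"dx": -0.0783,"dy": 0.22,"dz": 0.12,"wx": 0,"wy": 0,"wz": 0,"claw": 0.01}
    - {"dx": -0.0783,"dy": 0.22,"dz": 0.12,"wx": 0,"wy": 0,"wz": 0,"claw": 0.01}

```text
t: 11.9
position: [0.5088, 0.2245, 0.1981]
ee_rot: [3.108, 0.458, 0.004]
ft_force: [0.9, 0.4, -3.4]
grip_width: 0.0212
grasp_force: 59.4
```

Run:
```python
from h import *
goto([.5089,.225,.17],[0,0,-1],[.287,-.958,0])
im,d=bot.capture("scene"); np.savez("scene4.npz",im=im,d=d)
cv2.imwrite("pics/c4.png",cv2.resize(im[160:290,230:350],None,fx=4.5,fy=4.5)[:,:,::-1])
p=cloud("scene",d); o=bot.get_obs(); c=o["position"]
for lo in np.arange(.09,.2,.006):
    q=p[(p[...,2]>lo)&(p[...,2]<lo+.006)&(np.hypot(p[...,0]-.509,p[...,1]-.225)<.045)]
    if len(q): print(round(lo,3),len(q),q.mean(0).round(4),np.ptp(q[:,:2],axis=0).round(4))
```

```text
t 11.9 d [ 0.0001  0.0005 -0.0281] w [ 0.0001  0.0027 -0.0018] q [ 2.770e-01  1.270e-01  1.547e+00 -1.000e-03  1.465e+00  1.555e+00]
0.114 1 [0.5026 0.2293 0.1176] [0. 0.]
0.12 22 [0.5041 0.2334 0.1234] [0.0166 0.0179]
0.126 26 [0.5036 0.2335 0.1288] [0.0216 0.0173]
0.132 26 [0.5032 0.2345 0.1346] [0.0173 0.0168]
0.138 36 [0.5027 0.2345 0.141 ] [0.0235 0.0147]
0.144 33 [0.5024 0.2335 0.1472] [0.0258 0.0216]
0.15 33 [0.5019 0.2361 0.1533] [0.0245 0.0213]
0.156 35 [0.5022 0.2361 0.159 ] [0.0238 0.0202]
0.162 40 [0.5017 0.236  0.1648] [0.0265 0.0253]
0.168 37 [0.5009 0.238  0.171 ] [0.0248 0.0182]
0.174 17 [0.4975 0.2412 0.1792] [0.0308 0.0221]
0.18 196 [0.5032 0.2328 0.1837] [0.0477 0.0479]
0.186 24 [0.5019 0.234  0.1898] [0.0185 0.0328]
0.192 32 [0.4998 0.2302 0.1952] [0.0191 0.0436]
0.198 52 [0.5012 0.237  0.2012] [0.0217 0.0402]
```

View pics/c4.png

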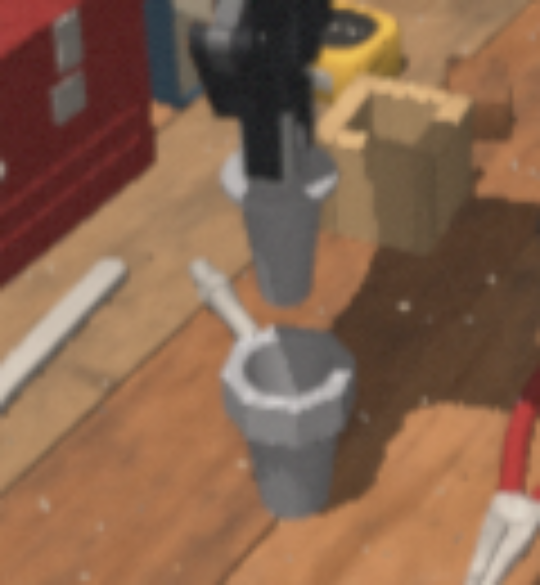

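The centre hangs upright in the jaws (shank tip at (285,300)), directly above the sleeve mouth at (290,365). I'll lower it in.

Request:
arm_command:
  commands:
    - {"dx": 0,"dy": 0.0005,"dz": -0.03,"wx": 0,"wy": 0,"wz": 0,"claw": 0.01}
    - {"dx": 0,"dy": 0.0005,"dz": -0.045,"wx": 0,"wy": 0,"wz": 0,"claw": 0.01}
    - {"dx": 0,"dy": 0.0005,"dz": -0.06,"wx": 0,"wy": 0,"wz": 0,"claw": 0.01}
    - {"dx": 0,"dy": 0.0005,"dz": -0.073,"wx": 0,"wy": 0,"wz": 0,"claw": 0.01}
    - {"dx": 0,"dy": 0.0005,"dz": -0.083,"wx": 0,"wy": 0,"wz": 0,"claw": 0.01}
    - {"dx": 0,"dy": 0.0005,"dz": -0.088,"wx": 0,"wy": 0,"wz": 0,"claw": 0.01}
    - {"dx": 0,"dy": 0.0005,"dz": -0.09,"wx": 0,"wy": 0,"wz": 0,"claw": 0.01}
    - {"dx": 0,"dy": 0.0005,"dz": -0.09,"wx": 0,"wy": 0,"wz": 0,"claw": 0.01}

```text
t: 12.95
position: [0.5089, 0.225, 0.1075]
ee_rot: [3.108, 0.457, 0.003]
ft_force: [-0.5, -0.3, -2.6]
grip_width: 0.0212
grasp_force: 59.4
```

No contact so far. I'll take the last 10 mm slowly.

Request:
arm_command:
  commands:
    - {"dx": 0,"dy": 0,"dz": -0.002,"wx": 0,"wy": 0,"wz": 0,"claw": 0.01}
    - {"dx": 0,"dy": 0,"dz": -0.004,"wx": 0,"wy": 0,"wz": 0,"claw": 0.01}
    - {"dx": 0,"dy": 0,"dz": -0.006,"wx": 0,"wy": 0,"wz": 0,"claw": 0.01}
    - {"dx": 0,"dy": 0,"dz": -0.008,"wx": 0,"wy": 0,"wz": 0,"claw": 0.01}
    - {"dx": 0,"dy": 0,"dz": -0.008,"wx": 0,"wy": 0,"wz": 0,"claw": 0.01}

```text
t: 13.58
position: [0.5087, 0.2249, 0.0991]
ee_rot: [3.108, 0.457, 0.002]
ft_force: [0.3, 0.0, -1.5]
grip_width: 0.0214
grasp_force: 59.4
```

Request:
arm_command:
  commands:
    - {"dx": 0,"dy": 0,"dz": -0.001,"wx": 0,"wy": 0,"wz": 0,"claw": 0.01}
    - {"dx": 0,"dy": 0,"dz": -0.0015,"wx": 0,"wy": 0,"wz": 0,"claw": 0.01}
    - {"dx": 0,"dy": 0,"dz": -0.0015,"wx": 0,"wy": 0,"wz": 0,"claw": 0.01}

```text
t: 13.95
position: [0.5088, 0.2249, 0.0978]
ee_rot: [3.108, 0.457, 0.003]
ft_force: [-0.2, -1.0, -1.8]
grip_width: 0.0213
grasp_force: 59.4
```

Request:
arm_command:
  commands:
    - {"dx": 0,"dy": 0,"dz": -0.0008,"wx": 0,"wy": 0,"wz": 0,"claw": 0.01}
    - {"dx": 0,"dy": 0,"dz": -0.0008,"wx": 0,"wy": 0,"wz": 0,"claw": 0.03}
    - {"dx": 0,"dy": 0,"dz": -0.0008,"wx": 0,"wy": 0,"wz": 0,"claw": 0.05}
    - {"dx": 0,"dy": 0,"dz": -0.0008,"wx": 0,"wy": 0,"wz": 0,"claw": 0.085}
    - {"dx": 0,"dy": 0,"dz": -0.0008,"wx": 0,"wy": 0,"wz": 0,"claw": 0.085}
    - {"dx": 0,"dy": 0,"dz": 0.01,"wx": 0,"wy": 0,"wz": 0,"claw": 0.085}
    - {"dx": 0,"dy": 0,"dz": 0.01,"wx": 0,"wy": 0,"wz": 0,"claw": 0.085}

```text
t: 14.82
position: [0.5093, 0.2251, 0.109]
ee_rot: [3.108, 0.457, 0.006]
ft_force: [-1.0, -0.2, 0.1]
grip_width: 0.0853
grasp_force: 0.0
```

Run:
```python
from h import *
im,d=bot.capture("scene"); np.savez("scene5.npz",im=im,d=d)
cv2.imwrite("pics/c5.png",cv2.resize(im[160:290,230:350],None,fx=4.5,fy=4.5)[:,:,::-1])
p=cloud("scene",d)
for lo in np.arange(.068,.12,.005):
    q=p[(p[...,2]>lo)&(p[...,2]<lo+.005)&(np.hypot(p[...,0]-.509,p[...,1]-.226)<.033)]
    if len(q): print(round(lo,3),len(q),q.mean(0).round(4),cv2.minEnclosingCircle(q[:,:2].astype(np.float32)))
```

```text
0.068 59 [0.4986 0.2445 0.0703] ((0.5086765885353088, 0.22854956984519958), 0.029200196266174316)
0.073 89 [0.497  0.2379 0.0761] ((0.5081166625022888, 0.22694726288318634), 0.03044726513326168)
0.078 133 [0.4987 0.234  0.0808] ((0.508719265460968, 0.22732506692409515), 0.029432855546474457)
0.083 78 [0.4978 0.232  0.0841] ((0.5067662596702576, 0.2276780903339386), 0.024545766413211823)
0.088 16 [0.5001 0.2316 0.0905] ((0.5011529326438904, 0.22979901731014252), 0.007019145879894495)
0.093 15 [0.5006 0.2322 0.0958] ((0.501797616481781, 0.23007920384407043), 0.008325496688485146)
0.098 27 [0.5031 0.2281 0.1009] ((0.5069443583488464, 0.2257370501756668), 0.013213635422289371)
0.103 29 [0.5046 0.228  0.1048] ((0.5040038824081421, 0.22798839211463928), 0.008917231112718582)
0.108 4 [0.5078 0.2282 0.1084] ((0.5074993371963501, 0.227838933467865), 0.003441519569605589)
```

View pics/c5.png

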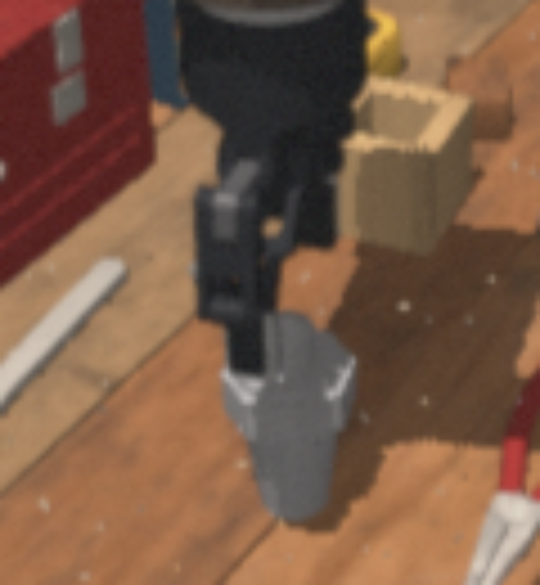

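The centre is nested: the flange lies on the collar at (290,380) and the head top is at about 0.108 m. Next I'll grip the collar.

Request:
arm_command:
  commands:
    - {"dx": 0,"dy": 0,"dz": -0.02,"wx": 0,"wy": 0,"wz": 0,"claw": 0.085}
    - {"dx": 0,"dy": 0,"dz": -0.035,"wx": 0,"wy": 0,"wz": 0,"claw": 0.085}
    - {"dx": 0,"dy": 0,"dz": -0.04,"wx": 0,"wy": 0,"wz": 0,"claw": 0.085}
    - {"dx": 0,"dy": 0,"dz": -0.04,"wx": 0,"wy": 0,"wz": 0,"claw": 0.085}
    - {"dx": 0,"dy": 0,"dz": -0.04,"wx": 0,"wy": 0,"wz": 0,"claw": 0.062}
    - {"dx": 0,"dy": 0,"dz": -0.04,"wx": 0,"wy": 0,"wz": 0,"claw": 0.04}
    - {"dx": 0,"dy": 0,"dz": -0.04,"wx": 0,"wy": 0,"wz": 0,"claw": 0.04}
    - {"dx": 0,"dy": 0,"dz": -0.04,"wx": 0,"wy": 0,"wz": 0,"claw": 0.04}

```text
t: 15.88
position: [0.5092, 0.225, 0.0687]
ee_rot: [3.108, 0.457, 0.005]
ft_force: [-0.7, -1.5, 6.0]
grip_width: 0.0543
grasp_force: 62.8
```

Request:
arm_command:
  commands:
    - {"dx": 0,"dy": 0,"dz": 0.01,"wx": 0,"wy": 0,"wz": 0,"claw": 0.04}
    - {"dx": 0,"dy": 0,"dz": 0.03,"wx": 0,"wy": 0,"wz": 0,"claw": 0.04}
    - {"dx": 0,"dy": 0,"dz": 0.06,"wx": 0,"wy": 0,"wz": 0,"claw": 0.04}
    - {"dx": 0,"dy": 0,"dz": 0.1,"wx": 0,"wy": 0,"wz": 0,"claw": 0.04}
    - {"dx": 0,"dy": 0,"dz": 0.13,"wx": 0,"wy": 0,"wz": 0,"claw": 0.04}
    - {"dx": 0.005,"dy": -0.03,"dz": 0.13,"wx": 0,"wy": 0,"wz": 0,"claw": 0.04}
    - {"dx": 0.01,"dy": -0.07,"dz": 0.13,"wx": 0,"wy": 0,"wz": 0,"claw": 0.04}
    - {"dx": 0.015,"dy": -0.12,"dz": 0.13,"wx": 0,"wy": 0,"wz": 0,"claw": 0.04}
    - {"dx": 0.02,"dy": -0.17,"dz": 0.13,"wx": 0,"wy": 0,"wz": 0,"claw": 0.04}
    - {"dx": 0.026,"dy": -0.22,"dz": 0.13,"wx": 0,"wy": 0,"wz": 0,"claw": 0.04}

```text
t: 17.12
position: [0.5345, 0.0034, 0.1983]
ee_rot: [3.108, 0.457, 0.003]
ft_force: [1.3, 0.9, -5.2]
grip_width: 0.0547
grasp_force: 65.1
```

Request:
arm_command:
  commands:
    - {"dx": 0.006,"dy": -0.05,"dz": 0,"wx": 0,"wy": 0,"wz": 0,"claw": 0.04}
    - {"dx": 0.012,"dy": -0.1,"dz": 0,"wx": 0,"wy": 0,"wz": 0,"claw": 0.04}
    - {"dx": 0.018,"dy": -0.15,"dz": 0,"wx": 0,"wy": 0,"wz": 0,"claw": 0.04}
    - {"dx": 0.023,"dy": -0.19,"dz": 0,"wx": 0,"wy": 0,"wz": 0,"claw": 0.04}
    - {"dx": 0.026,"dy": -0.22,"dz": 0,"wx": 0,"wy": 0,"wz": 0,"claw": 0.04}
    - {"dx": 0.027,"dy": -0.2295,"dz": 0,"wx": 0,"wy": 0,"wz": 0,"claw": 0.04}
    - {"dx": 0.027,"dy": -0.2295,"dz": 0,"wx": 0,"wy": 0,"wz": 0,"claw": 0.04}
    - {"dx": 0.027,"dy": -0.2295,"dz": 0,"wx": 0,"wy": 0,"wz": 0,"claw": 0.04}

```text
t: 18.12
position: [0.5618, -0.2236, 0.198]
ee_rot: [3.108, 0.458, 0.003]
ft_force: [-0.7, 0.0, -5.1]
grip_width: 0.0545
grasp_force: 65.1
```

Run:
```python
from h import *
goto([.562,-.2245,.145],[0,0,-1],[.287,-.958,0])
im,d=bot.capture("scene"); np.savez("scene6.npz",im=im,d=d)
cv2.imwrite("pics/c6.png",cv2.resize(im[90:210,310:430],None,fx=4.5,fy=4.5)[:,:,::-1])
p=cloud("scene",d)
for lo in list(np.arange(.0,.08,.008))+list(np.arange(.126,.25,.008)):
    q=p[(p[...,2]>lo)&(p[...,2]<lo+.008)&(np.hypot(p[...,0]-.562,p[...,1]+.2245)<.045)]
    if len(q): print(round(lo,3),len(q),q.mean(0).round(4),np.round(cv2.minAreaRect(q[:,:2].astype(np.float32))[0],4))
```

```text
t 18.12 d [ 0.0002 -0.0009 -0.053 ] w [-0.0002  0.0019 -0.0018] q [-5.070e-01  2.270e-01  1.430e+00  1.000e-03  1.483e+00  7.710e-01]
0.0 231 [ 0.5569 -0.2102  0.0049] [ 0.5602 -0.2172]
0.008 44 [ 0.5541 -0.2116  0.0112] [ 0.5605 -0.2233]
0.016 34 [ 0.5572 -0.2068  0.0199] [ 0.5569 -0.2085]
0.024 30 [ 0.5541 -0.2072  0.0275] [ 0.5549 -0.2087]
0.032 43 [ 0.5538 -0.2072  0.0358] [ 0.5548 -0.2098]
0.04 48 [ 0.5586 -0.2116  0.0439] [ 0.5645 -0.219 ]
0.048 75 [ 0.5614 -0.2198  0.0522] [ 0.5607 -0.2234]
0.056 87 [ 0.562  -0.2251  0.0601] [ 0.562  -0.2222]
0.064 104 [ 0.5617 -0.2228  0.0678] [ 0.5621 -0.2231]
0.072 6 [ 0.5553 -0.2121  0.0723] [ 0.5588 -0.2167]
0.126 28 [ 0.5561 -0.2114  0.1306] [ 0.5572 -0.2115]
0.134 32 [ 0.5566 -0.2103  0.1385] [ 0.5567 -0.2122]
0.142 34 [ 0.557  -0.2098  0.1463] [ 0.5572 -0.211 ]
0.15 38 [ 0.557  -0.2093  0.1542] [ 0.5565 -0.2131]
0.158 37 [ 0.5563 -0.2076  0.1621] [ 0.5563 -0.2095]
0.166 42 [ 0.555  -0.2062  0.1703] [ 0.5542 -0.208 ]
0.174 36 [ 0.5548 -0.2073  0.1773] [ 0.5588 -0.2079]
0.182 42 [ 0.5537 -0.2017  0.1869] [ 0.5541 -0.2043]
0.19 51 [ 0.5522 -0.2004  0.194 ] [ 0.5537 -0.2013]
0.198 80 [ 0.5532 -0.2005  0.2024] [ 0.5582 -0.2082]
0.206 97 [ 0.5546 -0.2108  0.2099] [ 0.5555 -0.2169]
0.214 29 [ 0.5507 -0.1972  0.2185] [ 0.5551 -0.2171]
0.222 27 [ 0.5538 -0.2094  0.2257] [ 0.5591 -0.2168]
0.23 20 [ 0.5551 -0.2097  0.233 ] [ 0.5595 -0.2212]
0.238 7 [ 0.5526 -0.21    0.2424] [ 0.5542 -0.2206]
0.246 6 [ 0.548  -0.2109  0.2513] [ 0.5474 -0.217 ]
```

View pics/c6.png

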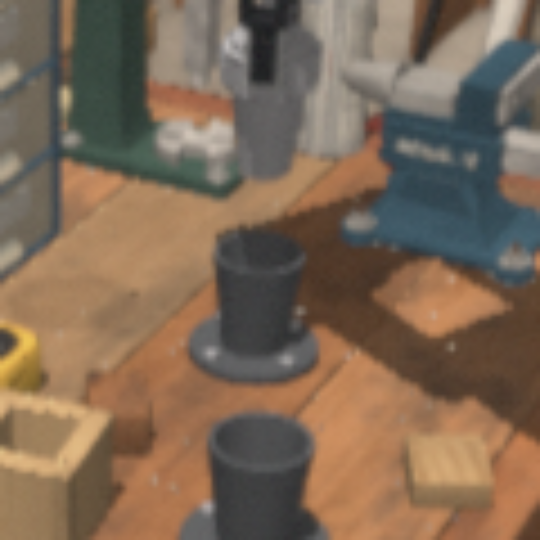

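The sleeve and nested centre hang above the right-hand socket: small end at (267,172), rim at (260,253). I'll shift about 1 mm and lower.

Request:
arm_command:
  commands:
    - {"dx": 0.0002,"dy": -0.001,"dz": -0.02,"wx": 0,"wy": 0,"wz": 0,"claw": 0.04}
    - {"dx": 0.0002,"dy": -0.001,"dz": -0.04,"wx": 0,"wy": 0,"wz": 0,"claw": 0.04}
    - {"dx": 0.0002,"dy": -0.001,"dz": -0.055,"wx": 0,"wy": 0,"wz": 0,"claw": 0.04}
    - {"dx": 0.0002,"dy": -0.001,"dz": -0.068,"wx": 0,"wy": 0,"wz": 0,"claw": 0.04}
    - {"dx": 0.0002,"dy": -0.001,"dz": -0.078,"wx": 0,"wy": 0,"wz": 0,"claw": 0.04}
    - {"dx": 0.0002,"dy": -0.001,"dz": -0.085,"wx": 0,"wy": 0,"wz": 0,"claw": 0.04}
    - {"dx": 0.0002,"dy": -0.001,"dz": -0.09,"wx": 0,"wy": 0,"wz": 0,"claw": 0.04}
    - {"dx": 0.0002,"dy": -0.001,"dz": -0.09,"wx": 0,"wy": 0,"wz": 0,"claw": 0.04}

```text
t: 19.18
position: [0.5619, -0.2256, 0.1076]
ee_rot: [3.108, 0.457, 0.002]
ft_force: [-1.1, 0.1, -3.9]
grip_width: 0.0544
grasp_force: 65.1
```

Request:
arm_command:
  commands:
    - {"dx": 0,"dy": 0.0007,"dz": -0.003,"wx": 0,"wy": 0,"wz": 0,"claw": 0.04}
    - {"dx": 0,"dy": 0.0007,"dz": -0.006,"wx": 0,"wy": 0,"wz": 0,"claw": 0.04}
    - {"dx": 0,"dy": 0.0007,"dz": -0.009,"wx": 0,"wy": 0,"wz": 0,"claw": 0.04}
    - {"dx": 0,"dy": 0.0007,"dz": -0.012,"wx": 0,"wy": 0,"wz": 0,"claw": 0.04}
    - {"dx": 0,"dy": 0.0007,"dz": -0.015,"wx": 0,"wy": 0,"wz": 0,"claw": 0.04}
    - {"dx": 0,"dy": 0.0007,"dz": -0.015,"wx": 0,"wy": 0,"wz": 0,"claw": 0.04}

```text
t: 19.92
position: [0.5618, -0.2248, 0.0925]
ee_rot: [3.108, 0.457, 0.002]
ft_force: [0.7, 0.2, -4.1]
grip_width: 0.0547
grasp_force: 65.1
```

Request:
arm_command:
  commands:
    - {"dx": 0,"dy": 0,"dz": -0.0015,"wx": 0,"wy": 0,"wz": 0,"claw": 0.04}
    - {"dx": 0,"dy": 0,"dz": -0.003,"wx": 0,"wy": 0,"wz": 0,"claw": 0.04}
    - {"dx": 0,"dy": 0,"dz": -0.0045,"wx": 0,"wy": 0,"wz": 0,"claw": 0.04}
    - {"dx": 0,"dy": 0,"dz": -0.006,"wx": 0,"wy": 0,"wz": 0,"claw": 0.04}
    - {"dx": 0,"dy": 0,"dz": -0.006,"wx": 0,"wy": 0,"wz": 0,"claw": 0.04}

```text
t: 20.55
position: [0.5619, -0.2249, 0.0867]
ee_rot: [3.108, 0.457, 0.003]
ft_force: [-0.3, -0.4, -4.3]
grip_width: 0.0547
grasp_force: 65.1
```

Request:
arm_command:
  commands:
    - {"dx": 0,"dy": 0,"dz": -0.001,"wx": 0,"wy": 0,"wz": 0,"claw": 0.04}
    - {"dx": 0,"dy": 0,"dz": -0.0018,"wx": 0,"wy": 0,"wz": 0,"claw": 0.04}
    - {"dx": 0,"dy": 0,"dz": -0.0025,"wx": 0,"wy": 0,"wz": 0,"claw": 0.04}
    - {"dx": 0,"dy": 0,"dz": -0.0025,"wx": 0,"wy": 0,"wz": 0,"claw": 0.04}

```text
t: 21.05
position: [0.562, -0.2249, 0.0842]
ee_rot: [3.108, 0.457, 0.003]
ft_force: [0.4, 0.1, -5.0]
grip_width: 0.0545
grasp_force: 65.1
```

Request:
arm_command:
  commands:
    - {"dx": 0,"dy": 0,"dz": -0.0005,"wx": 0,"wy": 0,"wz": 0,"claw": 0.04}
    - {"dx": 0,"dy": 0,"dz": -0.001,"wx": 0,"wy": 0,"wz": 0,"claw": 0.04}
    - {"dx": 0,"dy": 0,"dz": -0.001,"wx": 0,"wy": 0,"wz": 0,"claw": 0.04}

```text
t: 21.42
position: [0.562, -0.225, 0.084]
ee_rot: [3.108, 0.457, 0.003]
ft_force: [-3.5, 2.1, 7.1]
grip_width: 0.0547
grasp_force: 66.3
```

The collar is on the rim with gentle contact, at the predicted height. I'll release and rise.

Request:
arm_command:
  commands:
    - {"dx": 0,"dy": 0,"dz": 0.0007,"wx": 0,"wy": 0,"wz": 0,"claw": 0.058}
    - {"dx": 0,"dy": 0,"dz": 0.0007,"wx": 0,"wy": 0,"wz": 0,"claw": 0.07}
    - {"dx": 0,"dy": 0,"dz": 0.0007,"wx": 0,"wy": 0,"wz": 0,"claw": 0.085}
    - {"dx": 0,"dy": 0,"dz": 0.0007,"wx": 0,"wy": 0,"wz": 0,"claw": 0.085}
    - {"dx": 0,"dy": 0,"dz": 0.02,"wx": 0,"wy": 0,"wz": 0,"claw": 0.085}
    - {"dx": 0,"dy": 0,"dz": 0.06,"wx": 0,"wy": 0,"wz": 0,"claw": 0.085}
    - {"dx": 0,"dy": 0,"dz": 0.1,"wx": 0,"wy": 0,"wz": 0,"claw": 0.085}
    - {"dx": 0,"dy": 0,"dz": 0.13,"wx": 0,"wy": 0,"wz": 0,"claw": 0.085}
    - {"dx": 0,"dy": 0,"dz": 0.13,"wx": 0,"wy": 0,"wz": 0,"claw": 0.085}

```text
t: 22.55
position: [0.5627, -0.2253, 0.2173]
ee_rot: [3.105, 0.457, 0.009]
ft_force: [-0.4, -0.4, -0.1]
grip_width: 0.0848
grasp_force: 0.0
```

Run:
```python
from h import *
im,d=bot.capture("scene")
cv2.imwrite("pics/c7.png",cv2.resize(im[90:210,310:430],None,fx=4.5,fy=4.5)[:,:,::-1])
p=cloud("scene",d)
for lo in np.arange(.05,.13,.005):
    q=p[(p[...,2]>lo)&(p[...,2]<lo+.005)&(np.hypot(p[...,0]-.562,p[...,1]+.2225)<.045)]
    if len(q): print(round(lo,3),len(q),q.mean(0).round(4),cv2.minEnclosingCircle(q[:,:2].astype(np.float32)))
```

```text
0.05 22 [ 0.5534 -0.2058  0.0525] ((0.5564656853675842, -0.21502400934696198), 0.02404056303203106)
0.055 27 [ 0.5544 -0.2043  0.0574] ((0.5585353970527649, -0.2155781090259552), 0.025218332186341286)
0.06 31 [ 0.5541 -0.2036  0.0624] ((0.5586583018302917, -0.2147904634475708), 0.025155823677778244)
0.065 27 [ 0.5503 -0.2043  0.0674] ((0.5551437139511108, -0.21362757682800293), 0.025170285254716873)
0.07 31 [ 0.5537 -0.2036  0.0724] ((0.559422492980957, -0.2151288241147995), 0.027607260271906853)
0.075 35 [ 0.5558 -0.2024  0.0775] ((0.5598677396774292, -0.21537935733795166), 0.02784322015941143)
0.08 34 [ 0.5544 -0.2033  0.0826] ((0.5609792470932007, -0.2205202579498291), 0.02992519736289978)
0.085 32 [ 0.5535 -0.2035  0.0873] ((0.559833288192749, -0.22043262422084808), 0.03017820417881012)
0.09 60 [ 0.5565 -0.2079  0.0922] ((0.5611022710800171, -0.2214125245809555), 0.03025297448039055)
0.095 84 [ 0.5579 -0.2152  0.0971] ((0.5609670281410217, -0.21968168020248413), 0.025114282965660095)
0.1 20 [ 0.5591 -0.2142  0.1022] ((0.5581302642822266, -0.21536099910736084), 0.013252262957394123)
0.105 12 [ 0.5588 -0.2152  0.1076] ((0.5600360631942749, -0.21828269958496094), 0.011024681851267815)
0.11 16 [ 0.5591 -0.215   0.1122] ((0.5603760480880737, -0.21829363703727722), 0.01127901952713728)
0.115 24 [ 0.5608 -0.2189  0.1167] ((0.5622599124908447, -0.22217923402786255), 0.011856449767947197)
0.12 7 [ 0.5604 -0.2209  0.1212] ((0.5604338645935059, -0.22055670619010925), 0.0049309926107525826)
```

View pics/c7.png

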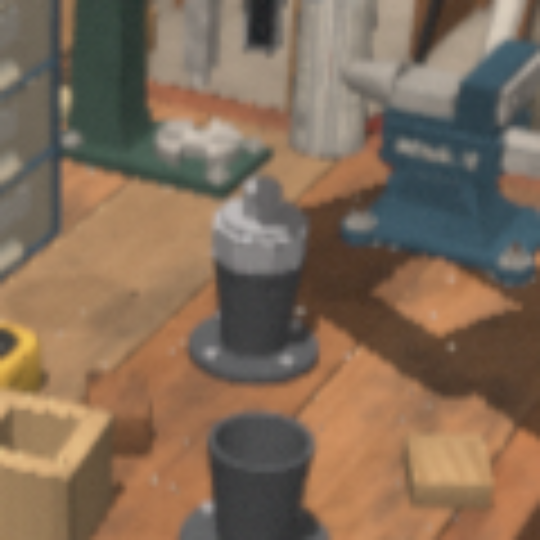

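The collar sits flush on the socket rim (260,250) with the centre upright and home in it (260,195). The tip reads about 0.123 m against 0.124 m expected. I'll hand the job in.

```bash
python3 -c "
from rig import bot
print(bot.finish_job())"
```

```text
the job is handed in; nothing more can be done
None
```

The job is handed in: the sleeve stands collar-flush in the far-right socket with the lathe centre home in it, and the gripper is clear; it took about 23 s of the 72 s allowed, and no verdict came back.

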